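# Release a bayonet faceplate from its bench mount and park it in the tray

### The arm

A 6-joint arm with a two-finger parallel gripper is mounted at the origin on the work surface. World frame = base frame: x ahead of the robot, y to its left, z up, the work surface at z = 0. Lengths are in m, angles in rad, forces in N, time in s.
With the tool pointing down it reaches from about 0.375 to 0.975 m from the base axis. Payload 3.8 kg.
Tool frame: the origin (TCP) lies at the very end of the fingers, on their centre line; the grasp point (between the pads) lies 19 mm behind it; z points along the fingers, y is the direction in which the jaws open and shut (so a half turn about z gives the same grasp; the last joint's range is limited). The gripper opens to 85 mm and grips with 20 to 120 N. Pads are 22 mm wide; open, the fingers measure 114 mm over their backs; the gripper's body (76 mm by 85 mm) begins 54 mm behind the grasp point. The pads swing forward as they close: fully open they stand 13 mm farther back than shut.
Start: joints at [1.26, 0.264, 1.604, -0, 1.274, -0.037], TCP at [0.183, 0.65, 0.231] pointing down, gripper open.
Joint ranges: [-2.63, 2.63], [-0.94, 2.18], [0.31, 2.57], [-1.31, 4.45], [0, 2.66], [-2.55, 2.55]. Speed limits (rad/s): [2.57, 2.57, 3.14, 3.14, 3.14, 3.14].

### API

Orientations are given as a rotation vector (axis times angle).
In Python, from workcell import status, read_camera, camera_info, order gives the robot as it stands.
- The arm moves only by the tool move_arm, never from a script. Its argument "deltas" is a list of rows, each a list of 3 entries, a list of its own where there are three numbers: the turn, a rotation vector about the world's x, y, z as a fraction of full scale, then the shift along the world's x, y, z as a fraction of full scale, then the closure, from -1 (fully open) to 1 (shut), so that 0 is half open. A call has 1 to 20 rows; each row is the pose to reach, as a shift and turn from the pose commanded when the call began; what a row does not reach only later rows make up. Full scale, the value 1, is 0.1 m for a shift and pi/2 rad for a turn. A row lasts 1/8 s, in which the tool goes at most 62.5 mm and 10.7 degrees, less where a joint would pass 70% of its speed; a pose out of reach is approached as far as the arm can. A call with a number of a shift or a turn outside -1 to 1 is refused whole. A call with a gripper value outside its range is refused whole. The fingers move at their own pace and stop on an object; "grip_force" is the grip in N (left out, the last holds). Time passes only in rows, so rows that repeat a pose let the fingers close. It gives the time, the measured TCP pose, the force and the opening at its end, in the units of the state.
- status.read_state(): the state, without advancing time (a new reading comes with each control period).
- read_camera(name): name is "side" or "top"; returns (picture, depth): 384x512x3 uint8, red, green, blue; 384x512 float32, m along the optical axis (not along the pixel's ray), 0 where there is no reading.
- camera_info(name): a dict with "K" (3x3 intrinsics, pixels), "R" (3x3) and "t" (3): a world point X has camera coordinates R X + t. Camera axes: x right, y down, z forward; pixel columns grow to the right and rows downward; lengths in m; the calibration is good to about 2 mm. A picture is of the moment at which its call begins. camera_info takes no time and is no camera call.
- order.finish_job(): hands the job in, once; it reports no verdict.
The state is a dict: "time": time; "q": joint angles; "joint_vel": joint speeds; "joint_torque": joint torques, N m; "tool_pos": TCP position; "tcp_rot": TCP orientation; "wrist_force": force on the tool from outside, world axes, zero at the start; "torque": the same for the moment, N m; "width": opening from 0.0 (shut) to 1.0 (fully open).
Only numpy, scipy, OpenCV 4.12 (cv2) and the standard library are available. Lean on these libraries where they do the work, as an engineer would, in place of code of your own. Each camera call takes 0.05 s, during which the arm holds its last target. There are 200 camera calls.

### The job

Push the red locking plunger of the cream bench mount fully down, turn the bayonet faceplate (by the square wooden blank screwed to it) anticlockwise, roughly a quarter turn, until you feel it come against its stop, and lift it straight off. Set it down gently, upright and flat, in the green tray and let go. Do not force anything: press, turn and lift with a light hand, and leave the bowl, the finial and the scraper where they are.

Things in the scene. Friction and masses are not known exactly. Their poses are not given: they have to be found in the camera images.
- mount: Fixed cream bench mount. Origin: on the table, on the bayonet's vertical axis; z up. Base block 30 mm high, from x=-65 to +105 mm and y=-60 to +60 mm. On it, round the axis, stands a steel collar 108 mm across with two overhanging claws that hold the faceplate's two lugs down, two gaps, and two red stop blocks just past the gaps. Side play of the faceplate in the collar is 1.5 mm.
- collar_top (a point): On the mount's axis, level with the collar's top, 45 mm above the table. The collar's angle differs from mount to mount, up to 21 degrees either way, and only looks or feel tell it: the faceplate meets the red stops after 57 to 100 degrees of anticlockwise turn (from above), and its lugs are free of the claws only over the last 6 degrees before the stops. The stops are sprung: they give about 0.2 N m per degree.
- pad_top (a point): Top of the brass sprung pad, on the mount's axis, below the faceplate, 33 mm above the table. It presses the locked faceplate up against the claws with about 7 N, so that the turn drags (0.05 to 0.2 N m), and lifts it 2 mm once free. More than 28 N of faceplate on mount (turning hard against stop or lock, or pulling while still hooked) is abuse.
- plunger (a joint): Travel of the red locking plunger, m: 0 up, 0.008 fully down. It moves straight down with about 5 N of friction, and stays where it is left. Its steel blade blocks the turn of the faceplate until the plunger is at least 6.5 mm down. It ends on a firm rest; more than 25 N on it is abuse.
- plunger_top (a point): Centre of the flat top of the red plunger, a round cap 25 mm across; 52 mm above the table when up, 44 mm when fully down. It stands at x=+80, y=+14.5 mm in the mount's frame.
- blank_mid (a point): Centre of the pale wooden blank, the part to grasp: 40 x 40 mm square (faces across this point's x and y), 55 mm high, half above and half below this point. It is screwed to the aluminium faceplate below; together 0.2 to 0.37 kg. Locked in the mount, this point is 74.5 mm above the table and its x axis lies along the mount's x axis (within 2 degrees).
- plate_foot (a point): Centre of the faceplate's underside, 41.5 mm below blank_mid. The plate is a disc 66 mm across and 14 mm thick with two lugs at its bottom along +x and -x, each 18 mm wide and 6 mm thick, 87 mm over both.
- tray_in (a point): Centre of the inner floor of the fixed green tray with a cork floor, 8 mm above the table. Outside 170 x 170 mm, walls 8 mm thick and 18 mm high; sides along this point's x and y.
- bowl_mid (a point): Middle of a small turned wooden bowl, 90 mm across, 42 mm high (bystander).
- finial_mid (a point): Middle of a dark turned finial, 44 mm across, 46 mm high, standing (bystander).
- scraper_mid (a point): Middle of a scraper lying on the table, 150 mm long along its x, wooden handle 24 mm thick (bystander).
Things that resemble listed ones, but are neither listed nor needed, are in the scene too. Of the things that look like the part that bears blank_mid, the smallest one is meant.

How it is judged:
By the outcome, as a careful person would: the job done as asked, in the order asked, and still so for the second after the job is handed in, with the robot touching nothing.
It also fails if it takes over 72 s, if anything falls off the work surface, if the arm or the gripper's body presses on something with over 40 N, if the wrist force passes 120 N, or if a joint passes its speed limit or range.

## Working session

There is one attempt and no reset: what is moved stays moved. The work goes in short steps, Python scripts to look and compute and a tool call to move; the robot and the scene stay as the last step left them, time stands still between calls to the robot, and variables do not carry over. Pictures are saved under pics/ and viewed, about 8 in all and at most 12, crops included, and the job is handed in when it is done.

Besides the shell and the picture viewer there is one more tool, called after "Request:" as name([rows], argument=value, ...), one row to a line, values as JSON. move_arm: Moves the arm, as the interface text tells. Its arguments: {"type":"object","properties":{"deltas":{"type":"array","items":{"type":"array"}},"grip_force":{"type":"number"}},"required":["deltas"]}

```bash
mkdir -p pics; cat > h.py <<'E'
import numpy as np, cv2
from workcell import status, read_camera, camera_info, order
def snap(n,f):
    p,d=read_camera(n); cv2.imwrite(f'pics/{f}.png',p[:,:,::-1]); np.savez(f'pics/{f}.npz',p=p,d=d); return p,d
def world(n,d):
    c=camera_info(n);K=np.array(c['K']);R=np.array(c['R']);t=np.array(c['t'])
    v,u=np.mgrid[:d.shape[0],:d.shape[1]]
    P=np.stack([(u-K[0,2])/K[0,0]*d,(v-K[1,2])/K[1,1]*d,d],-1)
    W=(P-t)@R; W[d==0]=np.nan; return W
E
python3 - <<'E'
from h import *
a,da=snap('side','s0'); b,db=snap('top','t0')
for n in('side','top'):
    c=camera_info(n); print(n,np.array(c['K'])[0],-np.array(c['R']).T@c['t'],np.array(c['R'])[2])
print(status.read_state())
E
```

```text
side [448.9612662    0.         246.14873505] [ 0.4439633  -0.53790187  0.67394081] [ 0.09424377  0.70775557 -0.70014296]
top [466.91926747   0.         252.1301474 ] [0.46065139 0.06734493 0.85862855] [ 0.1257985  -0.02527701 -0.99173374]
{'time': 0.1, 'q': array([ 1.26011550e+00,  2.64695281e-01,  1.60525245e+00,  1.34803716e-05,
        1.27370598e+00, -3.68745947e-02]), 'joint_vel': array([ 0.00177715, -0.00137838, -0.00280042, -0.00018201, -0.00131462,
       -0.00037797]), 'joint_torque': array([ 1.90278522e-03, -5.16699994e+01, -3.68591380e+01, -4.80451297e-05,
        6.15867626e-03,  3.53964504e-05]), 'tool_pos': array([0.18229487, 0.6492234 , 0.23006665]), 'tcp_rot': array([-0.42870716, -3.11182996,  0.00318487]), 'wrist_force': array([-0.2004787 , -0.20380582,  0.39186286]), 'torque': array([ 0.05112942,  0.07411234, -0.02583361]), 'width': 0.9996393956387671}
```

View pics/t0.png

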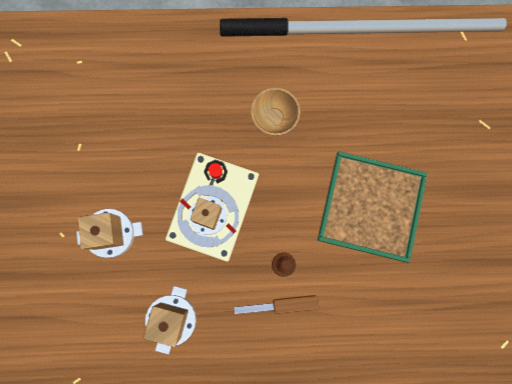

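View pics/s0.png

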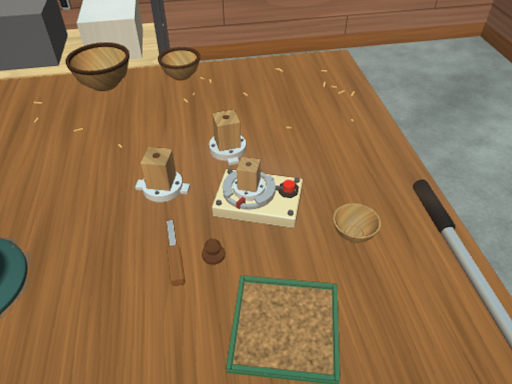

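Top view: three blank-on-faceplate assemblies, at (207,213) in the mount, (98,232) loose and (166,325) loose. The smallest is the one in the cream mount at (207,213). The plunger is at (216,171), the tray at (373,206), the bowl at (276,111), the finial at (284,264) and the scraper at (277,305). The side view agrees, with the mount's blank at (248,175).

```bash
python3 - <<'E'
from h import *
def cl(m,pt):
    n,l,s,c=cv2.connectedComponentsWithStats(m.astype(np.uint8)); k=l[pt[1],pt[0]]; return (l==k)&m if k else None
for n,f in(('top','t0'),('side','s0')):
    z=np.load(f'pics/{f}.npz');p=z['p'];d=z['d'];W=world(n,d)
    hsv=cv2.cvtColor(p,cv2.COLOR_RGB2HSV).astype(int);H,S,V=hsv[...,0],hsv[...,1],hsv[...,2]
    box=np.zeros(d.shape,bool)
    if n=='top': box[130:275,160:265]=1
    else: box[150:230,205:310]=1
    red=((H<6)|(H>174))&(S>200)&(V>150)&box
    pl=red&(W[...,2]>.045)
    print(n,'plunger',np.nanmedian(W[pl],0),pl.sum())
    nn,l,s,c=cv2.connectedComponentsWithStats(red.astype(np.uint8))
    for i in range(1,nn):
        if s[i,4]>5: print(' red',c[i],np.nanmedian(W[l==i],0))
    bt=box&(W[...,2]>.095)
    print(' blanktop n',bt.sum(),np.nanmean(W[bt],0)); 
    xy=(W[bt][:,:2]*1e4).astype(np.float32); print(' rect',cv2.minAreaRect(xy))
    cream=box&(abs(W[...,2]-.03)<.005)
    xy=(W[cream][:,:2]*1e4).astype(np.float32); print(' cream',cv2.minAreaRect(xy))
    col=box&(abs(W[...,2]-.045)<.004)
    g=(abs(H-75)<18)&(S>100)&(V<160)&(W[...,2]>.005)&(W[...,2]<.03)
    xy=W[g]; xy=xy[(xy[:,0]>.2)&(xy[:,0]<.8)&(abs(xy[:,1])<.4)]
    print(' tray',cv2.minAreaRect((xy[:,:2]*1e4).astype(np.float32)),np.median(xy,0))
z=np.load('pics/t0.npz');cr=z['p'][145:270,160:265];A=cv2.resize(cr[:,:,::-1],None,fx=5,fy=5,interpolation=3)[:600]
z=np.load('pics/s0.npz');cr=z['p'][150:230,208:258+50]
cv2.imwrite('pics/c0.png',A)
E
```

```text
top plunger [0.6161591  0.11055934 0.05111868] 155
 red [214.89115646 169.85714286] [0.61693775 0.11058217 0.05118497]
 red [184.52631579 203.47368421] [0.56055343 0.16438285 0.0448395 ]
 red [230.43478261 227.73913043] [0.51575148 0.08647367 0.04382351]
 blanktop n 604 [0.537389   0.12462406 0.10147573]
 rect ((5377.51953125, 1247.440185546875), (400.3373718261719, 400.8974914550781), 68.42637634277344)
 cream ((5565.4384765625, 1177.1864013671875), (1200.0166015625, 1696.838134765625), 69.41455078125)
 tray ((5510.505859375, -1748.1671142578125), (1687.3778076171875, 1691.27294921875), 74.69839477539062) [ 0.5510846  -0.18258521  0.01664856]
side plunger [0.61625869 0.10743499 0.05211452] 66
 red [288.51515152 184.03030303] [0.61625869 0.10743499 0.05211452]
 blanktop n 330 [0.53771349 0.12103169 0.10207447]
 rect ((5383.92529296875, 1241.8438720703125), (419.0567321777344, 400.957763671875), 70.43608856201172)
 cream ((5567.0771484375, 1166.5787353515625), (1214.3797607421875, 1706.535400390625), 70.1864242553711)
 tray ((5501.009765625, -1775.108642578125), (1681.8172607421875, 1672.01171875), 74.70806121826172) [ 0.54353158 -0.23977809  0.01807298]
```

View pics/c0.png

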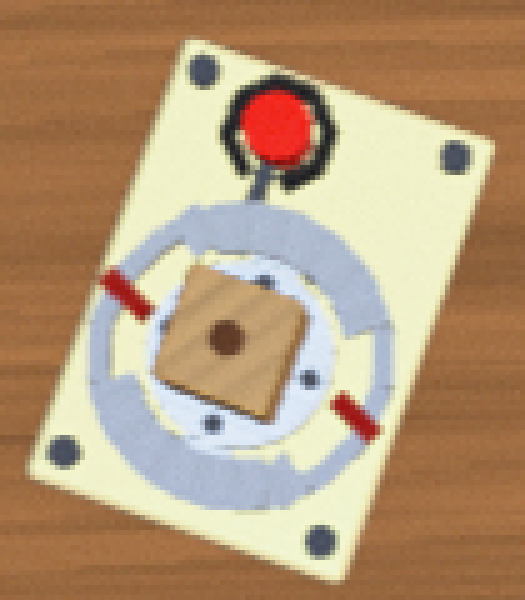

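The crop confirms the small blank in the collar. The red plunger at (275,125) has a black guard round it, and the red stops are at (127,293) and (355,417). I'll check the guard's height next, then move.

```bash
python3 - <<'E'
from h import *
z=np.load('pics/t0.npz');W=world('top',z['d'])
r=np.hypot(W[...,0]-.617,W[...,1]-.1095)
for a in range(0,36,3):
    m=(r>a*1e-3)&(r<=(a+3)*1e-3)&(W[...,2]>0.0)
    print(a,np.round(np.percentile(W[m][:,2],[5,50,95])*1e3,1),m.sum())
for pt in((98,232),(166,325)): print(np.nanmax(W[pt[1]-25:pt[1]+25,pt[0]-25:pt[0]+25,2]),W[pt[1],pt[0]])
E
```

```text
0 [50.  51.2 53.9] 8
3 [49.7 51.1 52.6] 28
6 [49.7 51.4 53.1] 46
9 [32.6 50.2 53.1] 84
12 [28.5 37.7 51.3] 56
15 [32.  38.4 40.9] 99
18 [28.9 37.8 40.9] 118
21 [27.5 30.2 38.3] 106
24 [26.8 29.3 32.6] 133
27 [27.3 30.  45. ] 123
30 [26.5 29.9 45.4] 149
33 [ 2.1 30.2 45.5] 161
0.09537052391434137 [0.51047835 0.29987909 0.09345131]
0.09547130010843967 [0.35988688 0.19011793 0.0944188 ]
```

Request:
move_arm([
  [[0, 0, -0.17], [0.36, -0.45, 0], 1],
  [[0, 0, -0.17], [0.72, -0.9, 0], 1],
  [[0, 0, -0.17], [0.72, -0.9, 0], 1],
])

```text
time: 0.48
tool_pos: [0.2564, 0.5568, 0.2306]
tcp_rot: [0.845, 3.025, -0.003]
wrist_force: [0.7, 1.0, -0.4]
width: 0.374
```

Request:
move_arm([
  [[0, 0, -0.17], [0.36, -0.45, 0], 1],
  [[0, 0, -0.17], [0.72, -0.9, 0], 1],
  [[0, 0, -0.17], [0.72, -0.9, 0], 1],
])

```text
time: 0.85
tool_pos: [0.328, 0.4679, 0.231]
tcp_rot: [1.24, 2.886, -0.001]
wrist_force: [-0.1, 0.1, 0.2]
width: -0.002
```

Request:
move_arm([
  [[0, 0, -0.17], [0.36, -0.45, 0], 1],
  [[0, 0, -0.17], [0.72, -0.9, 0], 1],
  [[0, 0, -0.17], [0.72, -0.9, 0], 1],
])

```text
time: 1.23
tool_pos: [0.3999, 0.3787, 0.2311]
tcp_rot: [1.612, 2.696, -0.0]
wrist_force: [-1.3, 0.3, -0.6]
width: 0.0
```

Request:
move_arm([
  [[0, 0, -0.17], [0.36, -0.45, 0], 1],
  [[0, 0, -0.17], [0.72, -0.9, 0], 1],
  [[0, 0, -0.17], [0.72, -0.9, 0], 1],
])

```text
time: 1.6
tool_pos: [0.4718, 0.2893, 0.2312]
tcp_rot: [-1.956, -2.458, -0.0]
wrist_force: [-0.1, 0.9, -0.2]
width: 0.002
```

Request:
move_arm([
  [[0, 0, -0.17], [0.36, -0.45, 0], 1],
  [[0, 0, -0.17], [0.72, -0.9, 0], 1],
  [[0, 0, -0.17], [0.72, -0.9, 0], 1],
])

```text
time: 1.98
tool_pos: [0.5438, 0.1998, 0.2311]
tcp_rot: [-2.265, -2.177, -0.001]
wrist_force: [-0.4, 1.8, -0.5]
width: 0.001
```

Request:
move_arm([
  [[0, 0, -0.1], [0.36, -0.45, -0.2], 1],
  [[0, 0, -0.2], [0.73, -0.9, -0.8], 1],
  [[0, 0, -0.2], [0.73, -0.9, -0.8], 1],
  [[0, 0, -0.2], [0.73, -0.9, -0.8], 1],
])

```text
time: 2.48
tool_pos: [0.614, 0.1114, 0.1495]
tcp_rot: [-2.572, -1.8, 0.005]
wrist_force: [-1.1, 0.1, 0.2]
width: -0.001
```

Request:
move_arm([
  [[0, 0, 0], [0, 0, -0.5], 1],
  [[0, 0, 0], [0, 0, -0.85], 1],
  [[0, 0, 0], [0, 0, -0.9], 1],
  [[0, 0, 0], [0, 0, -0.9], 1],
])

```text
time: 2.98
tool_pos: [0.6163, 0.1115, 0.0632]
tcp_rot: [2.574, 1.8, 0.003]
wrist_force: [0.2, -0.1, -0.4]
width: 0.002
```

```bash
python3 - <<'E'
from h import *
p,d=snap('side','s1'); s=status.read_state(); print(s['tool_pos'],s['tcp_rot'],s['wrist_force'],s['q'])
cv2.imwrite('pics/c1.png',cv2.resize(p[120:240,200:330,::-1],None,fx=5,fy=5,interpolation=2))
E
```

```text
[0.61702964 0.1112407  0.06389694] [2.57369952 1.79904257 0.00553205] [ 0.56080516  0.68173345 -0.2172093 ] [1.38470479e-01 3.22195026e-01 1.85936638e+00 3.81319766e-04
 9.56234999e-01 4.88924624e-01]
```

View pics/c1.png

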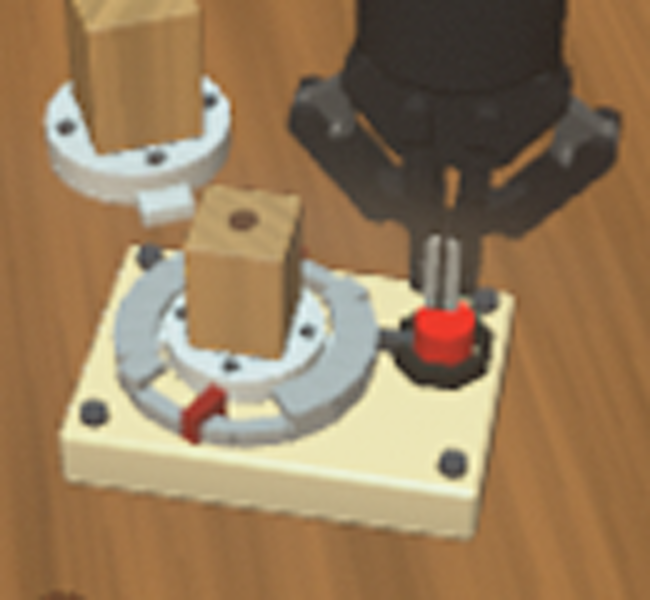

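Closed fingers (440,290) stand right over the red cap (443,330), with the linkage clear of the blank. Pressing slowly.

Request:
move_arm([
  [[0, 0, 0], [0, -0.015, -0.05], 1],
  [[0, 0, 0], [0, -0.015, -0.1], 1],
  [[0, 0, 0], [0, -0.015, -0.12], 1],
  [[0, 0, 0], [0, -0.015, -0.13], 1],
  [[0, 0, 0], [0, -0.015, -0.14], 1],
  [[0, 0, 0], [0, -0.015, -0.15], 1],
  [[0, 0, 0], [0, -0.015, -0.16], 1],
  [[0, 0, 0], [0, -0.015, -0.16], 1],
])

```text
time: 4.03
tool_pos: [0.6162, 0.1084, 0.0455]
tcp_rot: [2.576, 1.797, 0.002]
wrist_force: [2.3, -0.0, 3.3]
width: 0.004
```

Request:
move_arm([
  [[0, 0, 0], [0, 0, -0.006], 1],
  [[0, 0, 0], [0, 0, -0.012], 1],
  [[0, 0, 0], [0, 0, -0.012], 1],
])

```text
time: 4.4
tool_pos: [0.6159, 0.1084, 0.0443]
tcp_rot: [2.576, 1.798, 0.001]
wrist_force: [2.6, -1.4, 3.5]
width: 0.0
```

```bash
python3 - <<'E'
from h import *
s=status.read_state(); print(s['tool_pos'],s['wrist_force'],s['q'])
E
```

```text
[0.61593914 0.10838023 0.04428114] [ 2.57924114 -1.37893281  3.54002994] [ 1.34384194e-01  3.44908966e-01  1.87121531e+00 -7.38507910e-05
  9.24613573e-01  4.86701630e-01]
```

Request:
move_arm([
  [[0, 0, 0], [0, 0, -0.006], 1],
  [[0, 0, 0], [0, 0, -0.006], 1],
])

```text
time: 4.65
tool_pos: [0.6159, 0.1084, 0.044]
tcp_rot: [2.576, 1.798, 0.001]
wrist_force: [2.6, -0.3, 7.2]
width: 0.007
```

Request:
move_arm([
  [[0, 0, 0], [0, 0, -0.005], 1],
  [[0, 0, 0], [0, 0, -0.005], 1],
])

```text
time: 4.9
tool_pos: [0.616, 0.1084, 0.044]
tcp_rot: [2.576, 1.798, 0.001]
wrist_force: [1.1, -0.2, 8.8]
width: -0.004
```

Request:
move_arm([
  [[0, 0, 0], [0, 0, -0.006], 1],
  [[0, 0, 0], [0, 0, -0.006], 1],
])

```text
time: 5.15
tool_pos: [0.616, 0.1084, 0.044]
tcp_rot: [2.576, 1.797, 0.001]
wrist_force: [1.0, -1.9, 12.1]
width: -0.0
```

Request:
move_arm([
  [[0, 0, 0], [0, 0, 0.5], 1],
  [[0, 0, 0], [0, 0, 1], -1],
  [[0, 0, 0], [0, 0, 1], -1],
  [[0, 0, 0], [-0.4, 0.08, 1], -1],
  [[0, 0, 0], [-0.78, 0.158, 1], -1],
  [[0, 0, 0], [-0.78, 0.158, 1], -1],
  [[0, 0, 0], [-0.78, 0.158, 1], -1],
  [[0, 0, 0], [-0.78, 0.158, 1], -1],
])

```text
time: 6.15
tool_pos: [0.5379, 0.1239, 0.1418]
tcp_rot: [-2.576, -1.797, 0.001]
wrist_force: [0.8, 0.1, 0.2]
width: 1.0
```

```bash
python3 - <<'E'
from h import *
p,d=snap('side','s2'); s=status.read_state(); print(s['tool_pos'],s['tcp_rot'],s['wrist_force'],s['q'],s['width'])
W=world('side',d)
H=cv2.cvtColor(p,cv2.COLOR_RGB2HSV).astype(int)
m=((H[...,0]<6)|(H[...,0]>174))&(H[...,1]>200)&(H[...,2]>150); m[:, :265]=0;m[:,310:]=0;m[:160]=0;m[210:]=0
print('plunger',np.nanpercentile(W[m],[50,90],axis=0),m.sum())
cv2.imwrite('pics/c2.png',cv2.resize(p[100:240,200:330,::-1],None,fx=4,fy=4,interpolation=2))
E
```

```text
[0.53803009 0.12392993 0.14195415] [-2.57659710e+00 -1.79699685e+00  9.57583304e-04] [-0.73590117 -0.76934017  0.28705251] [ 1.81294733e-01  1.07166865e-01  1.96066803e+00 -3.17690389e-05
  1.07441505e+00  5.34107718e-01] 1.001589596493625
plunger [[0.61697043 0.1084358  0.04488398]
 [0.62495223 0.11656626 0.04603509]] 74
```

View pics/c2.png

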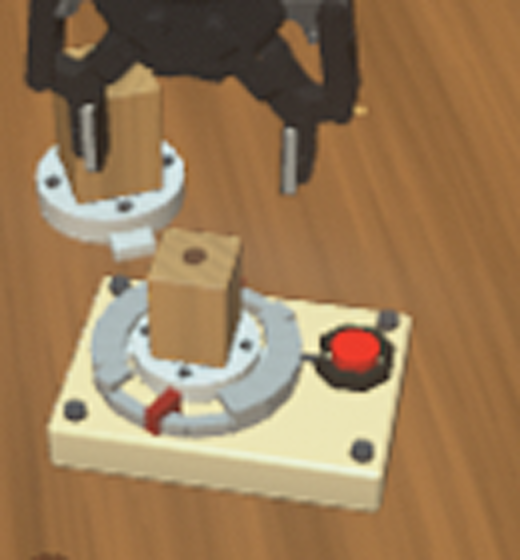

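Plunger cap (355,348) is down (depth says about 44–45 mm). The open fingers (90,135) and (293,160) straddle the blank (195,290). Descending and gripping.

Request:
move_arm([
  [[0, 0, 0], [0, 0.003, -0.4], -1],
  [[0, 0, 0], [0, 0.003, -0.75], -1],
  [[0, 0, 0], [0, 0.003, -0.82], -1],
  [[0, 0, 0], [0, 0.003, -0.82], -0.2],
  [[0, 0, 0], [0, 0.003, -0.82], 0.1],
  [[0, 0, 0], [0, 0.003, -0.82], 0.3],
  [[0, 0, 0], [0, 0.003, -0.82], 1],
  [[0, 0, 0], [0, 0.003, -0.82], 1],
  [[0, 0, 0], [0, 0.003, -0.82], 1],
], grip_force=40)

```text
time: 7.32
tool_pos: [0.5387, 0.1248, 0.0614]
tcp_rot: [2.576, 1.797, 0.004]
wrist_force: [0.3, 1.5, 5.3]
width: 0.465
```

```bash
python3 - <<'E'
from h import *
s=status.read_state(); print(s['tool_pos'],s['tcp_rot'],s['wrist_force'],s['torque'],s['q'],s['width'])
E
```

```text
[0.53869537 0.12478911 0.06138099] [2.57563604 1.79709877 0.0040577 ] [0.29549334 1.45015301 5.34118077] [ 0.2108816  -0.02162004 -0.03994296] [1.82475178e-01 2.00678109e-01 2.02161781e+00 2.29687936e-04
 9.16541058e-01 5.34730151e-01] 0.4648950121604537
```

Request:
move_arm([
  [[0, 0, 0.03], [0, 0, 0.004], 1],
  [[0, 0, 0.06], [0, 0, 0.004], 1],
  [[0, 0, 0.1], [0, 0, 0.004], 1],
  [[0, 0, 0.1], [0, 0, 0.004], 1],
])

```text
time: 7.82
tool_pos: [0.5386, 0.1246, 0.0616]
tcp_rot: [2.426, 1.994, 0.003]
wrist_force: [-0.1, 0.4, 4.5]
width: 0.465
```

```bash
cat > st.py <<'E'
from h import *
s=status.read_state(); r=s['tcp_rot']; a=2*np.degrees(np.arctan2(r[1],r[0]))-90
a=(a+90)%180-90
print('jaw',round(a,2),'turned',round((a+20.2)%180,2),'pos',s['tool_pos'].round(4),'F',s['wrist_force'].round(1),'T',s['torque'].round(3),'q6',s['q'][5].round(2),'t',s['time'])
E
python3 st.py
```

```text
jaw -11.15 turned 9.05 pos [0.5386 0.1246 0.0616] F [-0.1  0.4  4.5] T [ 0.104 -0.12   0.031] q6 0.38 t 7.825
```

Request:
move_arm([
  [[0, 0, 0.06], [0, 0, 0], 1],
  [[0, 0, 0.12], [0, 0, 0], 1],
  [[0, 0, 0.18], [0, 0, 0], 1],
  [[0, 0, 0.24], [0, 0, 0], 1],
  [[0, 0, 0.3], [0, 0, 0], 1],
  [[0, 0, 0.36], [0, 0, 0], 1],
  [[0, 0, 0.41], [0, 0, 0], 1],
  [[0, 0, 0.45], [0, 0, 0], 1],
  [[0, 0, 0.45], [0, 0, 0], 1],
])

```text
time: 8.95
tool_pos: [0.5388, 0.1247, 0.0616]
tcp_rot: [1.587, 2.709, 0.003]
wrist_force: [1.9, 1.2, 5.0]
width: 0.465
```

```bash
python3 st.py
```

```text
jaw 29.29 turned 49.49 pos [0.5388 0.1247 0.0616] F [1.9 1.2 5. ] T [ 0.242 -0.185 -0.011] q6 -0.33 t 8.95
```

Request:
move_arm([
  [[0, 0, 0.02], [0, 0, 0], 1],
  [[0, 0, 0.04], [0, 0, 0], 1],
  [[0, 0, 0.06], [0, 0, 0], 1],
  [[0, 0, 0.08], [0, 0, 0], 1],
  [[0, 0, 0.08], [0, 0, 0], 1],
])

```text
time: 9.57
tool_pos: [0.5388, 0.1247, 0.0616]
tcp_rot: [1.414, 2.803, 0.003]
wrist_force: [2.1, 0.6, 6.1]
width: 0.466
```

```bash
python3 st.py
```

```text
jaw 36.47 turned 56.67 pos [0.5388 0.1247 0.0616] F [2.1 0.6 6.1] T [ 0.225 -0.214 -0.036] q6 -0.45 t 9.575
```

Request:
move_arm([
  [[0, 0, 0.01], [0, 0, 0], 1],
  [[0, 0, 0.02], [0, 0, 0], 1],
  [[0, 0, 0.03], [0, 0, 0], 1],
  [[0, 0, 0.03], [0, 0, 0], 1],
])

```text
time: 10.07
tool_pos: [0.5388, 0.1247, 0.0616]
tcp_rot: [1.348, 2.835, 0.003]
wrist_force: [0.8, 1.6, 4.9]
width: 0.459
```

```bash
python3 st.py
```

```text
jaw 39.16 turned 59.36 pos [0.5388 0.1247 0.0616] F [0.8 1.6 4.9] T [ 0.228 -0.188 -0.008] q6 -0.5 t 10.075
```

Request:
move_arm([
  [[0, 0, 0.01], [0, 0, 0], 1],
  [[0, 0, 0.02], [0, 0, 0], 1],
  [[0, 0, 0.03], [0, 0, 0], 1],
  [[0, 0, 0.03], [0, 0, 0], 1],
])

```text
time: 10.58
tool_pos: [0.5388, 0.1248, 0.0616]
tcp_rot: [1.281, 2.866, 0.003]
wrist_force: [1.8, -0.2, 4.2]
width: 0.463
```

```bash
python3 st.py
```

```text
jaw 41.85 turned 62.05 pos [0.5388 0.1248 0.0616] F [ 1.8 -0.2  4.2] T [ 0.263 -0.182 -0.034] q6 -0.55 t 10.575
```

Request:
move_arm([
  [[0, 0, 0.01], [0, 0, 0], 1],
  [[0, 0, 0.02], [0, 0, 0], 1],
  [[0, 0, 0.02], [0, 0, 0], 1],
])

```text
time: 10.95
tool_pos: [0.5387, 0.1249, 0.0616]
tcp_rot: [1.236, 2.886, 0.003]
wrist_force: [1.3, 0.7, 5.6]
width: 0.463
```

```bash
python3 st.py
```

```text
jaw 43.63 turned 63.83 pos [0.5387 0.1249 0.0616] F [1.3 0.7 5.6] T [ 0.318 -0.139 -0.126] q6 -0.58 t 10.95
```

Request:
move_arm([
  [[0, 0, 0.01], [0, 0, 0], 1],
  [[0, 0, 0.01], [0, 0, 0], 1],
])

```text
time: 11.2
tool_pos: [0.5384, 0.125, 0.0616]
tcp_rot: [1.214, 2.896, 0.003]
wrist_force: [0.5, 1.5, 6.3]
width: 0.465
```

```bash
python3 st.py
```

```text
jaw 44.52 turned 64.72 pos [0.5384 0.125  0.0616] F [0.5 1.5 6.3] T [ 0.414  0.014 -0.223] q6 -0.6 t 11.2
```

Request:
move_arm([
  [[0, 0, 0.01], [0, 0, 0], 1],
  [[0, 0, 0.01], [0, 0, 0], 1],
])

```text
time: 11.45
tool_pos: [0.5383, 0.1251, 0.0616]
tcp_rot: [1.192, 2.906, 0.003]
wrist_force: [0.5, 2.4, 6.2]
width: 0.461
```

```bash
python3 st.py
```

```text
jaw 45.39 turned 65.59 pos [0.5383 0.1251 0.0616] F [0.5 2.4 6.2] T [ 0.444  0.065 -0.3  ] q6 -0.61 t 11.45
```

The torque has risen to 0.3 N m from 63.5° on, so this is the stop, and it agrees with the picture. I'll ease back 1° and lift gently.

Request:
move_arm([
  [[0, 0, -0.01], [0, 0, 0], 1],
  [[0, 0, -0.012], [0, 0, 0.01], 1],
  [[0, 0, -0.012], [0, 0, 0.02], 1],
  [[0, 0, -0.012], [0, 0, 0.03], 1],
  [[0, 0, -0.012], [0, 0, 0.03], 1],
])

```text
time: 12.08
tool_pos: [0.538, 0.1248, 0.064]
tcp_rot: [1.217, 2.896, 0.001]
wrist_force: [1.1, 3.4, 2.8]
width: 0.465
```

```bash
python3 st.py
```

```text
jaw 44.42 turned 64.62 pos [0.538  0.1248 0.064 ] F [1.1 3.4 2.8] T [ 0.893 -0.506 -0.179] q6 -0.59 t 12.075
```

Request:
move_arm([
  [[0, 0, -0.008], [0, 0.003, 0], 1],
  [[0, 0, -0.015], [0.002, 0.006, 0], 1],
  [[0, 0, -0.015], [0.002, 0.006, 0.005], 1],
  [[0, 0, -0.015], [0.002, 0.006, 0.01], 1],
  [[0, 0, -0.015], [0.002, 0.006, 0.01], 1],
])

```text
time: 12.7
tool_pos: [0.5372, 0.1246, 0.0644]
tcp_rot: [-1.25, -2.881, 0.002]
wrist_force: [0.4, -0.9, 1.6]
width: 0.463
```

```bash
python3 st.py
```

```text
jaw 43.09 turned 63.29 pos [0.5372 0.1246 0.0644] F [ 0.4 -0.9  1.6] T [-0.041 -0.15  -0.01 ] q6 -0.57 t 12.7
```

Request:
move_arm([
  [[0, 0, 0], [0, 0, 0.005], 1],
  [[0, 0, 0], [0, 0, 0.01], 1],
  [[0, 0, 0], [0, 0, 0.015], 1],
  [[0, 0, 0], [0, 0, 0.015], 1],
])

```text
time: 13.2
tool_pos: [0.5371, 0.125, 0.0658]
tcp_rot: [-1.25, -2.881, 0.001]
wrist_force: [0.7, -0.4, -1.9]
width: 0.461
```

```bash
python3 st.py
```

```text
jaw 43.08 turned 63.28 pos [0.5371 0.125  0.0658] F [ 0.7 -0.4 -1.9] T [-0.018 -0.022 -0.   ] q6 -0.57 t 13.2
```

Request:
move_arm([
  [[0, 0, 0], [0, 0, 0.01], 1],
  [[0, 0, 0], [0, 0, 0.02], 1],
  [[0, 0, 0], [0, 0, 0.03], 1],
  [[0, 0, 0], [0, 0, 0.03], 1],
])

```text
time: 13.7
tool_pos: [0.5378, 0.1251, 0.0695]
tcp_rot: [1.251, 2.882, 0.0]
wrist_force: [0.7, 0.6, -2.0]
width: 0.464
```

```bash
python3 st.py
```

```text
jaw 43.08 turned 63.28 pos [0.5378 0.1251 0.0695] F [ 0.7  0.6 -2. ] T [-0.02  -0.065 -0.   ] q6 -0.57 t 13.7
```

Request:
move_arm([
  [[0, 0, 0], [0, 0, 0.08], 1],
  [[0, 0, 0], [0, 0, 0.18], 1],
  [[0, 0, 0], [0, 0, 0.35], 1],
  [[0, 0, 0], [0, 0, 0.55], 1],
  [[0, 0, 0], [0, 0, 0.65], 1],
  [[0, 0, 0], [0, 0, 0.7], 1],
  [[0, 0, 0], [0, 0, 0.7], 1],
])

```text
time: 14.58
tool_pos: [0.5378, 0.125, 0.1395]
tcp_rot: [1.251, 2.882, 0.0]
wrist_force: [0.7, -0.4, -2.2]
width: 0.462
```

Request:
move_arm([
  [[0, 0, 0], [0.01, -0.1, 0], 1],
  [[0, 0, 0], [0.02, -0.3, 0], 1],
  [[0, 0, 0], [0.02, -0.5, 0], 1],
  [[0, 0, 0], [0.03, -0.75, 0], 1],
  [[0, 0, 0], [0.04, -1, 0], 1],
])

```text
time: 15.2
tool_pos: [0.5414, 0.0229, 0.139]
tcp_rot: [-1.252, -2.881, 0.001]
wrist_force: [0.7, -1.0, -2.5]
width: 0.466
```

Request:
move_arm([
  [[0, 0, 0], [0.01, -0.25, 0], 1],
  [[0, 0, 0], [0.02, -0.5, 0], 1],
  [[0, 0, 0], [0.03, -0.75, 0], 1],
  [[0, 0, 0], [0.04, -1, 0], 1],
])

```text
time: 15.7
tool_pos: [0.5451, -0.0773, 0.1391]
tcp_rot: [-1.252, -2.881, 0.001]
wrist_force: [0.5, 0.1, -1.8]
width: 0.463
```

Request:
move_arm([
  [[0, 0, 0], [0.01, -0.25, 0], 1],
  [[0, 0, 0], [0.02, -0.5, 0], 1],
  [[0, 0, 0], [0.03, -0.75, 0], 1],
  [[0, 0, 0], [0.04, -0.92, 0], 1],
  [[0, 0, 0], [0.04, -1, 0], 1],
  [[0, 0, 0], [0.04, -1, 0], 1],
])

```text
time: 16.45
tool_pos: [0.5495, -0.1754, 0.1391]
tcp_rot: [-1.252, -2.881, -0.0]
wrist_force: [0.2, -0.5, -2.7]
width: 0.46
```

```bash
python3 st.py; python3 - <<'E'
from h import *
p,d=snap('side','s3'); cv2.imwrite('pics/c3.png',p[:,:,::-1])
E
```

```text
jaw 43.02 turned 63.22 pos [ 0.5495 -0.1754  0.1391] F [ 0.2 -0.5 -2.7] T [ 0.019 -0.037 -0.004] q6 -1.1 t 16.45
```

View pics/c3.png

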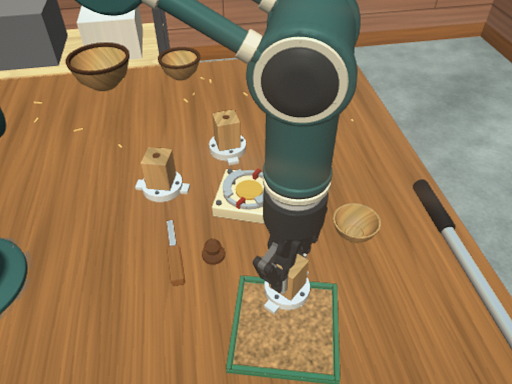

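The faceplate is held level over the tray at about (288,290), and the mount is empty with its brass pad at (250,188). Lowering.

Request:
move_arm([
  [[0, 0, 0], [0, 0, -0.2], 1],
  [[0, 0, 0], [0, 0, -0.5], 1],
  [[0, 0, 0], [0, 0, -0.75], 1],
  [[0, 0, 0], [0, 0, -0.88], 1],
  [[0, 0, 0], [0, 0, -0.94], 1],
  [[0, 0, 0], [0, 0, -0.97], 1],
  [[0, 0, 0], [0, 0, -0.98], 1],
  [[0, 0, 0], [0, 0, -0.98], 1],
])

```text
time: 17.5
tool_pos: [0.5503, -0.1752, 0.0421]
tcp_rot: [1.25, 2.881, 0.0]
wrist_force: [-0.8, -0.2, -1.9]
width: 0.464
```

Request:
move_arm([
  [[0, 0, 0], [0, 0, -0.01], 1],
  [[0, 0, 0], [0, 0, -0.02], 1],
  [[0, 0, 0], [0, 0, -0.02], 1],
])

```text
time: 17.88
tool_pos: [0.5497, -0.1749, 0.0393]
tcp_rot: [-1.251, -2.882, 0.0]
wrist_force: [0.1, 0.5, -1.3]
width: 0.464
```

```bash
python3 st.py
```

```text
jaw 43.08 turned 63.28 pos [ 0.5497 -0.1749  0.0393] F [ 0.1  0.5 -1.3] T [0.018 0.024 0.031] q6 -1.1 t 17.875
```

Request:
move_arm([
  [[0, 0, 0], [0, 0, -0.008], 1],
  [[0, 0, 0], [0, 0, -0.016], 1],
  [[0, 0, 0], [0, 0, -0.016], 1],
])

```text
time: 18.25
tool_pos: [0.5497, -0.175, 0.0376]
tcp_rot: [-1.251, -2.882, 0.0]
wrist_force: [0.7, 0.1, -2.0]
width: 0.464
```

Request:
move_arm([
  [[0, 0, 0], [0, 0, -0.006], 1],
  [[0, 0, 0], [0, 0, -0.012], 1],
  [[0, 0, 0], [0, 0, -0.012], 1],
])

```text
time: 18.62
tool_pos: [0.5498, -0.175, 0.0375]
tcp_rot: [1.25, 2.882, -0.0]
wrist_force: [-3.4, 0.6, 5.4]
width: 0.462
```

Contact at z about 37.5 mm. Easing off a little and letting go.

Request:
move_arm([
  [[0, 0, 0], [0, 0, 0.006], 1],
  [[0, 0, 0], [0, 0, 0.006], 0.05],
  [[0, 0, 0], [0, 0, 0.006], -0.2],
  [[0, 0, 0], [0, 0, 0.006], -0.6],
  [[0, 0, 0], [0, 0, 0.006], -1],
  [[0, 0, 0], [0, 0, 0.006], -1],
  [[0, 0, 0], [0, 0, 0.006], -1],
  [[0, 0, 0], [0, 0, 0.1], -1],
  [[0, 0, 0], [0, 0, 0.4], -1],
  [[0, 0, 0], [0, 0, 0.9], -1],
  [[0, 0, 0], [0, 0, 1], -1],
], grip_force=20)

```text
time: 20.0
tool_pos: [0.5528, -0.1761, 0.1416]
tcp_rot: [1.247, 2.874, 0.001]
wrist_force: [0.5, -0.3, 0.4]
width: 0.998
```

Request:
move_arm([
  [[0, 0, 0], [-0.2, 0, 0.5], -1],
  [[0, 0, 0], [-0.7, 0, 1], -1],
  [[0, 0, 0], [-1, 0, 1], -1],
  [[0, 0, 0], [-1, 0, 1], -1],
])

```text
time: 20.5
tool_pos: [0.4481, -0.1749, 0.2373]
tcp_rot: [1.252, 2.88, -0.0]
wrist_force: [-0.4, -0.3, -0.5]
width: 1.001
```

```bash
python3 st.py; python3 - <<'E'
from h import *
p,d=snap('top','t4'); W=world('top',d)
q,e=snap('side','s4'); cv2.imwrite('pics/c4.png',cv2.resize(np.hstack([p,q])[:,:,::-1],(800,300)))
V=world('side',e)
for n,X in(('top',W),('side',V)):
    m=(abs(X[...,0]-.55)<.06)&(abs(X[...,1]+.176)<.06)&(X[...,2]>.065)&(X[...,2]<.09)
    if m.sum()>30: print(n,m.sum(),X[m].mean(0),np.percentile(X[m][:,2],[5,50,95]))
E
```

```text
jaw 43.02 turned 63.22 pos [ 0.4481 -0.1749  0.2373] F [-0.4 -0.3 -0.5] T [ 0.025 -0.009 -0.018] q6 -1.17 t 20.5
top 582 [ 0.54844191 -0.17375144  0.07594856] [0.07085747 0.07636818 0.07852196]
side 727 [ 0.54847878 -0.17895348  0.07649978] [0.06821051 0.07747944 0.07929925]
```

View pics/c4.png

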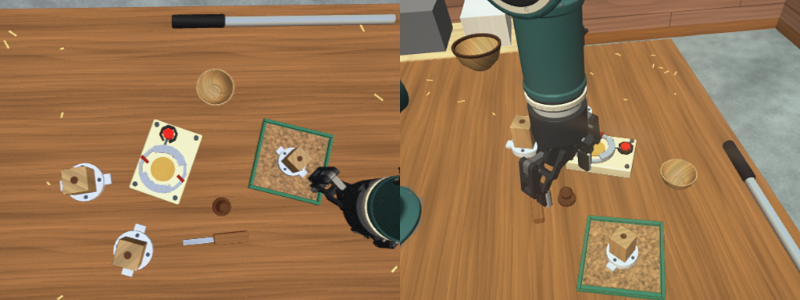

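The faceplate stands upright near the tray centre (top 293,158; side 622,250). Its blank top is at about 77 mm, as expected for sitting flat (8 + 69). The bowl, finial and scraper look undisturbed, and the gripper is clear.

```bash
python3 -c "
from workcell import order; print(order.finish_job())"
```

```text
the job is handed in; nothing more can be done
None
```

The job is done and handed in at 20.5 s of the 72 s allowed: the faceplate stands upright and released near the centre of the green tray.

- **Plunger:** I pressed it to its rest at 44 mm, with the last readings about 12 N on it. The picture afterwards showed it still down.
- **Turn:** I turned the faceplate anticlockwise about 65°. The torque started rising near 63.5° and reached about 0.3 N m. That agrees with where the pictures put the red stops.
- **Lift:** I eased back about 2° and lifted it off carrying only its weight, about 2 N. Early in the lift there was a short side force of about 3.5 N, which went away once I had eased back.
- **Set-down:** The plate touched the tray floor with about 5 N, then I let go.

In the last pictures the blank's top is at about 77 mm, which is right for a plate lying flat. The gripper is clear, and the bowl, finial and scraper look undisturbed, though I checked those only by eye. No check failed. The two cameras disagreed by about 5 mm on the blank's sideways position, which makes no difference inside the tray.

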